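# Bolt the camera case shut

## Task

The microscope camera is packed away in the larger of the two grey cases on the bench. Bolt that case shut: push the sliding bolt on top of its lid all the way across until its tip is fully in the keeper, then let go. Leave the bolt of the smaller case drawn back as it is.

Things in the scene. Friction and masses are not known exactly. Their poses are not given: they have to be found in the camera images.
- case_knob (a point): Centre of the top of the upright steel knob (post, 18 mm diameter) of the bolt on the larger case, a fixed grey box 180 x 260 x 110 mm high. The knob's top is 60 mm above the lid and 34 mm above the low guide straps round the 12 mm rod; nothing else on the case is higher than the straps. Moves with the bolt; z up, y along the rod towards the keeper (push this way), x across.
- case_keeper (a point): Centre of the top of the larger case's keeper: a fixed steel strap over the rod's path, 20 mm long along the rod, 26 mm wide, its top 26 mm above the lid, beyond the lid's seam. Same axes as the knob's point. Along y the knob is 95 mm from it with the bolt fully drawn back, 50 mm with the bolt fully home.
- case_bolt (a joint): Travel of the larger case's bolt in m: 0 drawn back, 0.045 fully home at its hard stop (knob against the front guide strap). The tip enters the keeper at 0.015 and is level with its far face at 0.035. Starts between 0 and 0.010. Slides with about 4 N of friction, has no spring, stays where it is left.
- box_knob (a point): Centre of the top of the knob of the bolt on the smaller case, to be left alone. That case is a fixed grey box 120 x 190 x 75 mm high with a bolt of the same make (same knob and travel), also drawn back; same axes. Either case may stand on the left or the right, turned up to 30 degrees.

How it is judged:
At the end, for the whole second after the job is handed in: The larger case's bolt is at rest, at least 35 mm of its 45 mm travel across, so that its tip fills the whole keeper; the smaller case's bolt is within 8 mm of where it started (value of joint case_bolt above 0.035 m and velocity of joint case_bolt below 0.005 m/s and distance of box_knob from where it was at the start of the episode below 0.008 m); the robot touches nothing.
It fails at once if the smaller case's bolt is moved by more than 8 mm (distance of box_knob from where it was at the start of the episode above 0.008 m).
It also fails if it takes over 29 s, if anything falls off the work surface, if the arm or the gripper's body presses on something with over 40 N, if the wrist force passes 120 N, or if a joint passes its speed limit or range.

## Robot

A 6-joint arm with a two-finger parallel gripper is mounted at the origin on the work surface. World frame = base frame: x ahead of the robot, y to its left, z up, the work surface at z = 0. Lengths are in m, angles in rad, forces in N, time in s.
With the tool pointing down it reaches from about 0.225 to 0.875 m from the base axis. Payload 3.4 kg.
Tool frame: the origin (TCP) lies on the mounting face of the last link; the fingertips stand 173 mm ahead of it and the grasp point (between the pads) lies 155 mm ahead of it; x points along the fingers, y is the direction in which the jaws open and shut, and the axes are right-handed (so a half turn about x gives the same grasp; the last joint's range is limited). The gripper opens to 85 mm and grips with 20 to 120 N. Pads are 22 mm wide; open, the fingers measure 114 mm over their backs; the gripper's body (76 mm by 85 mm) begins 54 mm behind the grasp point. The pads swing forward as they close: fully open they stand 13 mm farther back than shut.
Start: joints at [-1.368, 0.276, 1.505, -0, 1.361, -0.121], TCP at [0.183, -0.545, 0.405] pointing down, gripper open.
Joint ranges: [-2.89, 2.89], [-0.75, 2.08], [0.22, 2.7], [-1.18, 4.32], [0.11, 2.71], [-2.7, 2.7]. Speed limits (rad/s): [2.57, 2.57, 3.14, 3.14, 3.14, 3.14].

## Interface

Orientations are given as a unit quaternion [w, x, y, z].
In Python, from rig import manip gives the robot as it stands.
- The arm moves only by the tool arm_command, never from a script. Its argument "targets" is a list of rows, each an object with "dp": the shift along the tool's x, y, z in m, a list of three; "turn": the turn, a rotation vector about the tool's x, y, z in degrees, a list of three; "grip": the opening, from -1 (shut) to 1 (fully open). In form: [{"dp": [tx, ty, tz], "turn": [wx, wy, wz], "grip": grip}, ...]. A call has 1 to 8 rows; each row shifts and turns the commanded pose from where the row before left it, along the tool's axes as they then stand; what a row does not reach is not made up. A row lasts 1/10 s, in which the tool goes at most 50 mm and 8.59 degrees, less where a joint would pass 70% of its speed; a pose out of reach is approached as far as the arm can. A call with a gripper value outside its range is refused whole. The fingers move at their own pace and stop on an object; "grip_force" is the grip in N (left out, the last holds). Time passes only in rows, so rows that do not move let the fingers close. It gives the time, the measured TCP pose, the force and the opening at its end, in the units of the state.
- manip.get_state(): the state, without advancing time (a new reading comes with each control period).
- manip.get_image(name): name is "scene" or "side" or "wrist"; returns the picture (420x560x3 uint8, red, green, blue); there is no depth.
- manip.calibration(name): a dict with "fx", "fy", "cx", "cy" (pixels), "k1" (the pictures are not rectified: a ray, as slopes to the right and down, at radius r is drawn at 1 + k1 r^2 times it, then the intrinsics apply), "R" (3x3) and "t" (3): a world point X has camera coordinates R X + t. Camera axes: x right, y down, z forward; pixel columns grow to the right and rows downward; lengths in m; the calibration is good to about 2 mm. A picture is of the moment at which its call begins: read the wrist's pose just before it. calibration takes no time and is no camera call; for the wrist camera it gives the pose at the moment of the call.
- manip.sign_off(): hands the job in, once; it reports no verdict.
The state is a dict: "clock": time; "qpos": joint angles; "qd": joint speeds; "effort": joint torques, N m; "position": TCP position; "ee_rot": TCP orientation; "contact_force": force on the tool from outside, world axes, zero at the start; "moment": the same for the moment, N m; "width": finger opening in m.
Only numpy, scipy, OpenCV 4.12 (cv2) and the standard library are available. Lean on these libraries where they do the work, as an engineer would, in place of code of your own. Each camera call takes 0.05 s, during which the arm holds its last target.

## Working session

There is one attempt and no reset: what is moved stays moved. The work goes in short steps, Python scripts to look and compute and a tool call to move; the robot and the scene stay as the last step left them, time stands still between calls to the robot, and variables do not carry over. Pictures are saved under pics/ and viewed, and the job is handed in when it is done.

Besides the shell and the picture viewer there is one more tool, called after "Call:" as name(argument=value, ...), one argument or row to a line, values as JSON. arm_command: Moves the arm, as the interface text tells. Its arguments: {"type":"object","properties":{"targets":{"type":"array"},"grip_force":{"type":"number"}},"required":["targets"]}

```bash
mkdir -p pics
cat > h.py <<'E'
from rig import manip
import numpy as np, cv2, json
def shot(n,fn):
    c=manip.calibration(n); im=manip.get_image(n)
    cv2.imwrite('pics/'+fn,cv2.cvtColor(im,cv2.COLOR_RGB2BGR)); return im,c
def ray(c,u,v):
    K=np.array([[c['fx'],0,c['cx']],[0,c['fy'],c['cy']],[0,0,1.]])
    p=cv2.undistortPoints(np.array([[[u,v]]],float),K,np.array([c['k1'],0,0,0.]))[0,0]
    R=np.array(c['R']);t=np.array(c['t'])
    return -R.T@t, R.T@np.array([p[0],p[1],1])
def onz(c,u,v,z):
    o,d=ray(c,u,v); return o+d*(z-o[2])/d[2]
def tri(a,b):
    A=np.zeros((3,3));B=np.zeros(3)
    for o,d in (a,b):
        d=d/np.linalg.norm(d);P=np.eye(3)-np.outer(d,d);A+=P;B+=P@o
    X=np.linalg.solve(A,B);return X
def proj(c,X):
    R=np.array(c['R']);t=np.array(c['t']);p=R@X+t;s=p[:2]/p[2];s=s*(1+c['k1']*(s@s));return s[0]*c['fx']+c['cx'],s[1]*c['fy']+c['cy']
E
python3 - <<'E'
from h import *
import pickle
cs={}
for n in('scene','side','wrist'):
    im,c=shot(n,n+'0.png');cs[n]=(im,c);print(n,-np.array(c['R']).T@np.array(c['t']))
pickle.dump(cs,open('c0.pkl','wb'));print(manip.get_state())
E
```

```text
scene [ 0.89869658 -0.3211425   0.98159388]
side [0.36185144 0.47541539 0.74885275]
wrist [ 0.26074421 -0.51935025  0.37512031]
{'clock': 0.15, 'qpos': array([-1.36799542e+00,  2.76467590e-01,  1.50584787e+00,  1.57084201e-05,
        1.36070861e+00, -1.21017743e-01]), 'qd': array([-0.00214889, -0.00358235, -0.00544339, -0.00071931, -0.00086808,
       -0.00010942]), 'effort': array([ 1.16273772e-03, -4.17143190e+01, -2.46032381e+01, -1.50583905e-04,
        7.67680351e-03, -1.37200340e-05]), 'position': array([ 0.1829159 , -0.54496978,  0.40402586]), 'ee_rot': array([-0.11348057, -0.69784349, -0.11449234,  0.69787401]), 'contact_force': array([-0.56785035,  0.69031241,  0.23224923]), 'moment': array([-0.0240636 , -0.07469457, -0.02703703]), 'width': 0.08543552368910283}
```

View pics/scene0.png

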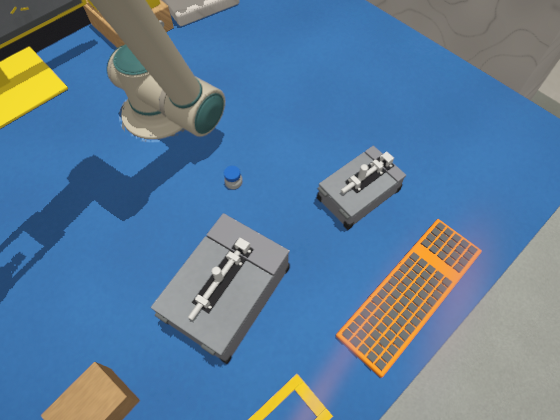

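View pics/side0.png

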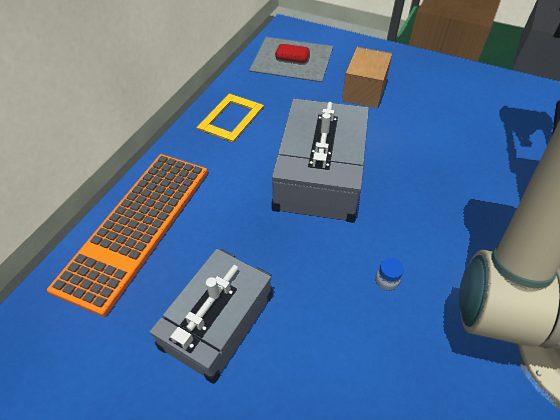

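View pics/wrist0.png

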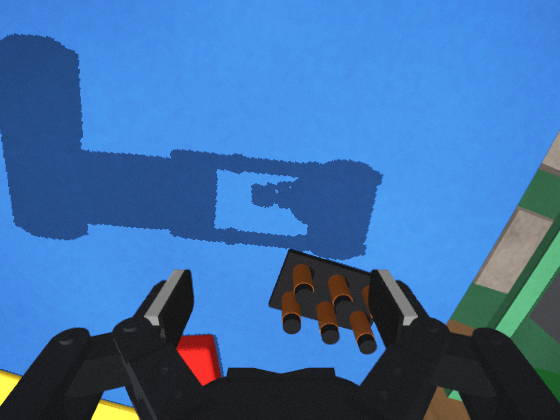

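The larger case is centred at scene (222,285) and side (322,155), and the smaller one at scene (362,185) and side (212,310). The large knob is near scene (216,272) and its keeper near scene (242,246). I'll zoom in next.

Run:
```python
from h import *
for n,x,y,w in(('scene',150,210,150),('side',270,90,110)):
    im=cv2.imread(f'pics/{n}0.png')[y:y+w*3//4+(35 if n=='scene' else 0),x:x+w]
    s=4 if n=='scene' else 6
    im=cv2.resize(im,None,fx=s,fy=s,interpolation=cv2.INTER_CUBIC)
    for k in range(0,w,10):
        cv2.putText(im,str(x+k),(k*s,8),0,.3,(0,255,255));cv2.putText(im,str(y+k),(0,k*s+4),0,.3,(0,255,255))
        cv2.line(im,(k*s,10),(k*s,14),(0,255,255));cv2.line(im,(22,k*s),(26,k*s),(0,255,255))
    cv2.imwrite(f'pics/{n}_z.png',im[:600,:800])
```

```text
(no output)
```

View pics/scene_z.png

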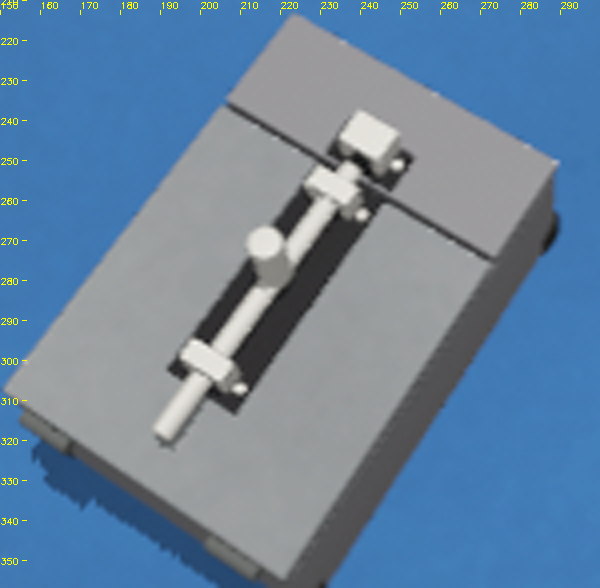

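View pics/side_z.png

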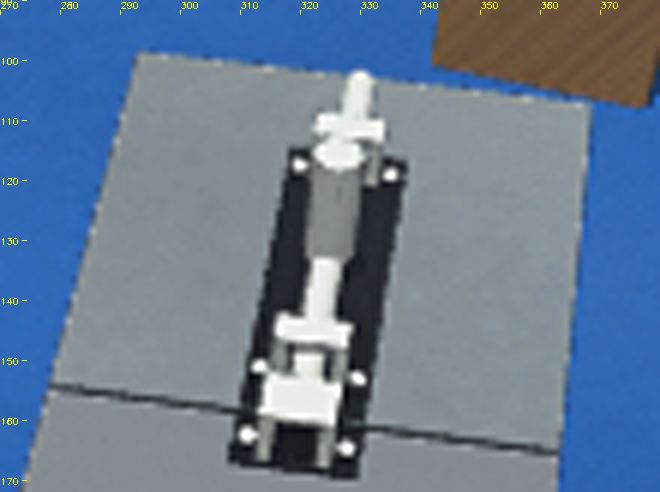

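Run:
```python
from h import *
import pickle
cs=pickle.load(open('c0.pkl','rb'));a=cs['scene'][1];b=cs['side'][1]
P={'knob':((216.2,270.8),(326,115.7)),'keeper':((242.5,244),(319.7,156.5)),'guideF':((233,254.5),(322.5,144.5)),'guideB':((203,299),(328.5,111)),'backL':((151,308),(292.5,99)),'backR':((221,354.5),(367,107)),'seamL':((207,235.5),(None,None)),'frontL':((223,213),0)}
R={}
for k,(p,q) in P.items():
    z=.17 if k=='knob' else .136 if k in('keeper','guideF','guideB') else .11
    s=onz(a,*p,z); out=[s.round(4)]
    if q and q[0]: out+= [onz(b,*q,z).round(4),tri(ray(a,*p),ray(b,*q)).round(4)]
    R[k]=s;print(k,*out)
k=(onz(a,216.2,270.8,.17)+onz(b,326,115.7,.17))/2
e=(onz(a,242.5,244,.136)+onz(b,319.7,156.5,.136))/2
d=e-k;print(np.linalg.norm(d[:2]),np.degrees(np.arctan2(d[1],d[0])))
for p,q in(('guideB','keeper'),('guideB','guideF')):
    d=R[q]-R[p];print(np.degrees(np.arctan2(d[1],d[0])),np.linalg.norm(d))
d=R['seamL']-R['backL'];print('edge',np.degrees(np.arctan2(d[1],d[0])))
d=R['frontL']-R['backL'];print('edge',np.degrees(np.arctan2(d[1],d[0])),np.linalg.norm(d),np.linalg.norm(R['backR']-R['backL']))
# small knob rough
print('small',onz(a,364,170,.135))
s=manip.get_state();from scipy.spatial.transform import Rotation as Ro
w=s['ee_rot'];print(Ro.from_quat([w[1],w[2],w[3],w[0]]).as_matrix().round(3))
```

```text
knob [ 0.5839 -0.2155  0.17  ] [ 0.5805 -0.2099  0.17  ] [ 0.5821 -0.215   0.1657]
keeper [ 0.5623 -0.1315  0.136 ] [ 0.558  -0.1268  0.136 ] [ 0.5599 -0.1308  0.1315]
guideF [ 0.5668 -0.162   0.136 ] [ 0.566  -0.1618  0.136 ] [ 0.5664 -0.1621  0.1355]
guideB [ 0.5991 -0.2684  0.136 ] [ 0.5942 -0.2674  0.136 ] [ 0.5965 -0.2691  0.1335]
backL [ 0.5309 -0.357   0.11  ] [ 0.6972 -0.3036  0.11  ] [ 0.6232 -0.3081  0.1692]
backR [ 0.7015 -0.31    0.11  ] [ 0.5286 -0.351   0.11  ] [ 0.6113 -0.3389  0.0789]
seamL [ 0.4812 -0.17    0.11  ]
frontL [ 0.4617 -0.1075  0.11  ]
0.08640788855343684 104.76496856192038
105.03777425407718 0.1417982511439987
106.87022161149906 0.11118229247470778
edge 104.89077061249472
edge 105.50173496907736 0.2589208512764608 0.1768968176227365
small [0.61544891 0.20209998 0.135     ]
[[-0.     0.318 -0.948]
 [ 0.001 -0.948 -0.318]
 [-1.    -0.001 -0.   ]]
```

The large knob is at about (0.582,-0.213), with the rod pointing along 105° (the edges agree). The knob-to-keeper gap is about 86 mm, inside the expected 85–95 mm, and the case measures 177 x 259 mm. The tool's y axis is within 3.4° of the rod line already. I'll move the shut fingers to above a point behind the knob, then look again.

Call:
arm_command(
  targets=[
    {"dp":[0,-0.0124,-0.04],"turn":[3.4,0,0],"grip":-1},
    {"dp":[0,-0.0124,-0.04],"turn":[0,0,0],"grip":-1},
    {"dp":[0,-0.0124,-0.04],"turn":[0,0,0],"grip":-1},
    {"dp":[0,-0.0124,-0.04],"turn":[0,0,0],"grip":-1},
    {"dp":[0,-0.0124,-0.04],"turn":[0,0,0],"grip":-1},
    {"dp":[0,-0.0124,-0.04],"turn":[0,0,0],"grip":-1},
    {"dp":[0,-0.0124,-0.04],"turn":[0,0,0],"grip":-1},
    {"dp":[0,-0.0124,-0.04],"turn":[0,0,0],"grip":-1},
  ],
  grip_force=40,
)

```text
clock: 0.95
position: [0.4657, -0.3625, 0.4045]
ee_rot: [-0.093, -0.701, -0.093, 0.701]
contact_force: [0.5, -0.7, 0.6]
width: -0.0001
```

```bash
cat >> h.py <<'E'
from scipy.spatial.transform import Rotation as Ro
def to(X):
    s=manip.get_state();w=s['ee_rot'];M=Ro.from_quat([w[1],w[2],w[3],w[0]]).as_matrix()
    print('clock',s['clock'],'pos',s['position'].round(4),'tool dp',(M.T@(np.array(X)-s['position'])).round(4),'yang',np.degrees(np.arctan2(M[1,1],M[0,1])).round(2),'x',M[:,0].round(3),'F',s['contact_force'].round(1),'w',s['width'])
E
python3 -c "
from h import *
to([.592,-.2506,.404])"
```

```text
clock 0.95 pos [ 0.4657 -0.3625  0.4045] tool dp [ 0.0004 -0.075  -0.1511] yang -74.84 x [-0.  0. -1.] F [ 0.5 -0.7  0.6] w -9.371218304193896e-05
```

Call:
arm_command(
  targets=[
    {"dp":[0,-0.019,-0.0375],"turn":[0,0,0],"grip":-1},
    {"dp":[0,-0.019,-0.0375],"turn":[0,0,0],"grip":-1},
    {"dp":[0,-0.019,-0.0375],"turn":[0,0,0],"grip":-1},
    {"dp":[0,-0.018,-0.0375],"turn":[0,0,0],"grip":-1},
    {"dp":[0,0,0],"turn":[0,0,0],"grip":-1},
  ],
)

```text
clock: 1.45
position: [0.5929, -0.2485, 0.4039]
ee_rot: [0.094, 0.701, 0.096, -0.7]
contact_force: [-0.5, -1.0, 0.5]
width: -0.0
```

```bash
python3 -c "
from h import *
import pickle
to([.592,-.2506,.320])
im,c=shot('wrist','w1.png');pickle.dump(c,open('cw1.pkl','wb'))
print('proj knob',proj(c,np.array([.582,-.213,.17])),'keeper',proj(c,np.array([.56,-.13,.136])))
shot('side','s1.png')"
```

```text
clock 1.45 pos [ 0.5929 -0.2485  0.4039] tool dp [0.0839 0.002  0.0016] yang -74.55 x [ 0.002  0.002 -1.   ] F [-0.5 -1.   0.5] w -1.0688482861220646e-05
proj knob (np.float64(228.5327374564431), np.float64(229.17454562591442)) keeper (np.float64(131.75559117011494), np.float64(212.4609333342039))
```

View pics/w1.png

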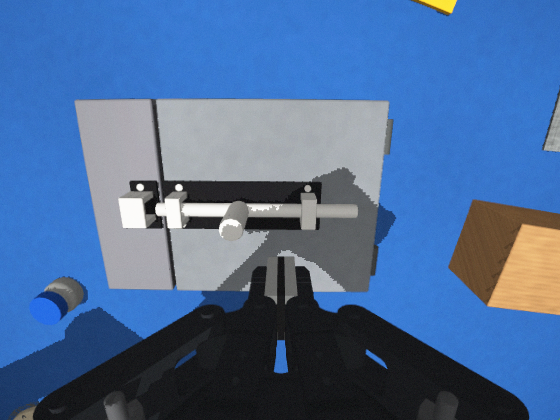

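View pics/s1.png

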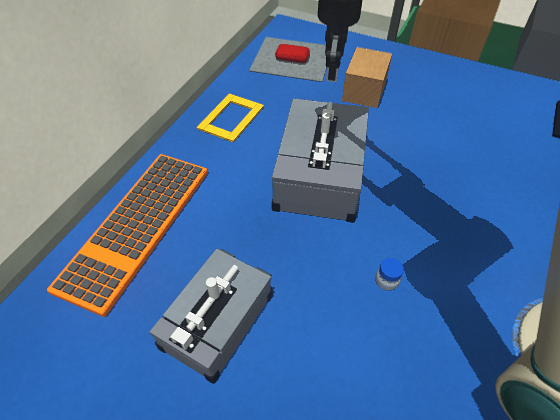

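The wrist picture shows the knob top at (231,230), against a prediction of (228.5,229). The keeper top is at (134,212), against (132,212). That agrees to about 2 mm, so I'm descending behind the knob.

Call:
arm_command(
  targets=[
    {"dp":[0.02,0.002,0.0016],"turn":[0,0,0],"grip":-1},
    {"dp":[0.025,0,0],"turn":[0,0,0],"grip":-1},
    {"dp":[0.02,0,0],"turn":[0,0,0],"grip":-1},
    {"dp":[0.015,0,0],"turn":[0,0,0],"grip":-1},
    {"dp":[0.004,0,0],"turn":[0,0,0],"grip":-1},
    {"dp":[0,0,0],"turn":[0,0,0],"grip":-1},
  ],
)

```text
clock: 2.15
position: [0.5878, -0.2553, 0.3203]
ee_rot: [-0.093, -0.7, -0.093, 0.702]
contact_force: [-0.3, 0.4, -0.1]
width: -0.0
```

```bash
python3 -c "
from h import *
to([.592,-.2506,.320])
im,c=shot('side','s2.png')
z=cv2.resize(cv2.imread('pics/s2.png')[20:230,250:390],None,fx=2.8,fy=2.8,interpolation=cv2.INTER_CUBIC)
im,c=shot('scene','sc2.png')
y=cv2.resize(cv2.imread('pics/sc2.png')[200:370,140:300],None,fx=2.3,fy=2.3)
o=np.zeros((590,780,3),np.uint8);o[:z.shape[0],:z.shape[1]]=z[:590];o[:y.shape[0],400:400+y.shape[1]]=y[:590]
cv2.imwrite('pics/z2.png',o)"
```

```text
clock 2.15 pos [ 0.5878 -0.2553  0.3203] tool dp [ 0.0002 -0.0035 -0.0053] yang -74.93 x [-0.002  0.    -1.   ] F [-0.3  0.4 -0.1] w -1.452486858235954e-05
```

View pics/z2.png

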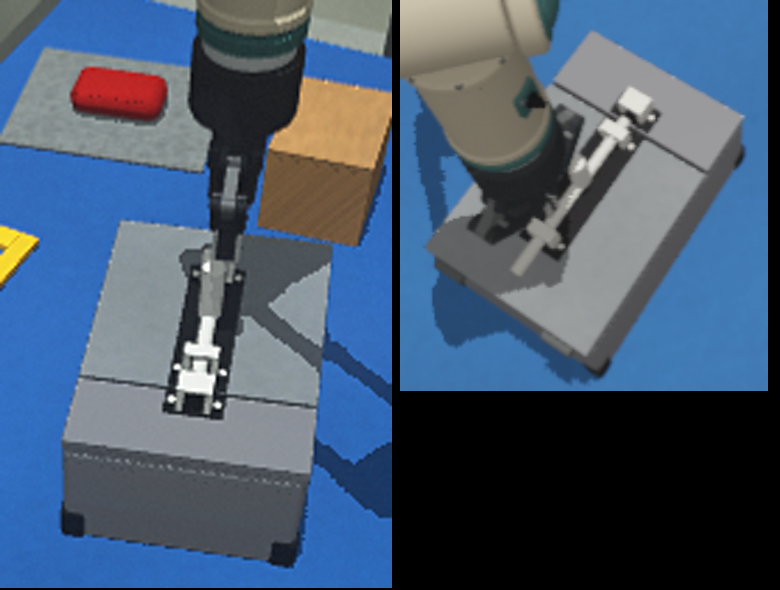

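The shut fingers stand behind the knob and slightly to one side of it, about 5 mm off, with no contact. I'll correct the sideways offset and start pushing.

Call:
arm_command(
  targets=[
    {"dp":[0,0,-0.005],"turn":[0,0,0],"grip":-1},
    {"dp":[0,-0.005,0],"turn":[0,0,0],"grip":-1},
    {"dp":[0,-0.005,0],"turn":[0,0,0],"grip":-1},
    {"dp":[0,-0.005,0],"turn":[0,0,0],"grip":-1},
    {"dp":[0,-0.005,0],"turn":[0,0,0],"grip":-1},
    {"dp":[0,-0.005,0],"turn":[0,0,0],"grip":-1},
    {"dp":[0,-0.005,0],"turn":[0,0,0],"grip":-1},
    {"dp":[0,0,0],"turn":[0,0,0],"grip":-1},
  ],
)

```text
clock: 3.05
position: [0.5856, -0.2237, 0.3209]
ee_rot: [0.093, 0.701, 0.093, -0.701]
contact_force: [0.7, -2.3, -0.7]
width: -0.0003
```

```bash
cat > look.py <<'E'
from h import *
import sys
n=sys.argv[1]
to([.582,-.213,.320])
im,c=shot('side','s%s.png'%n)
z=cv2.resize(cv2.imread('pics/s%s.png'%n)[90:180,270:380],None,fx=6,fy=6,interpolation=cv2.INTER_CUBIC)
cv2.imwrite('pics/z%s.png'%n,z)
E
python3 look.py 3
```

```text
clock 3.05 pos [ 0.5856 -0.2237  0.3209] tool dp [ 0.0009 -0.0113  0.0006] yang -74.83 x [ 0. -0. -1.] F [ 0.7 -2.3 -0.7] w -0.00032947561948760024
```

View pics/z3.png

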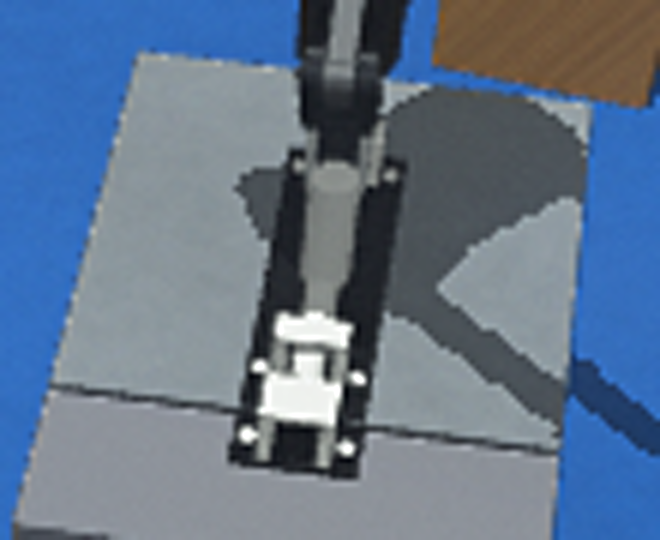

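The fingers are centred behind the knob and have started it moving: its top is now at side (326,119.5), down from row 116. The force is about 2–4 N, matching the bolt's friction, so I'll keep pushing.

Call:
arm_command(
  targets=[
    {"dp":[0,-0.005,0],"turn":[0,0,0],"grip":-1},
    {"dp":[0,-0.005,0],"turn":[0,0,0],"grip":-1},
    {"dp":[0,-0.005,0],"turn":[0,0,0],"grip":-1},
    {"dp":[0,-0.005,0],"turn":[0,0,0],"grip":-1},
    {"dp":[0,-0.003,0],"turn":[0,0,0],"grip":-1},
    {"dp":[0,0,0],"turn":[0,0,0],"grip":-1},
  ],
)

```text
clock: 3.7
position: [0.5795, -0.2012, 0.3208]
ee_rot: [0.093, 0.701, 0.094, -0.701]
contact_force: [1.0, -1.9, 1.4]
width: 0.0003
```

```bash
python3 look.py 4
```

```text
clock 3.7 pos [ 0.5795 -0.2012  0.3208] tool dp [0.0008 0.0121 0.0007] yang -74.83 x [-0.     0.001 -1.   ] F [ 1.  -1.9  1.4] w 0.00026563495993870415
```

View pics/z4.png

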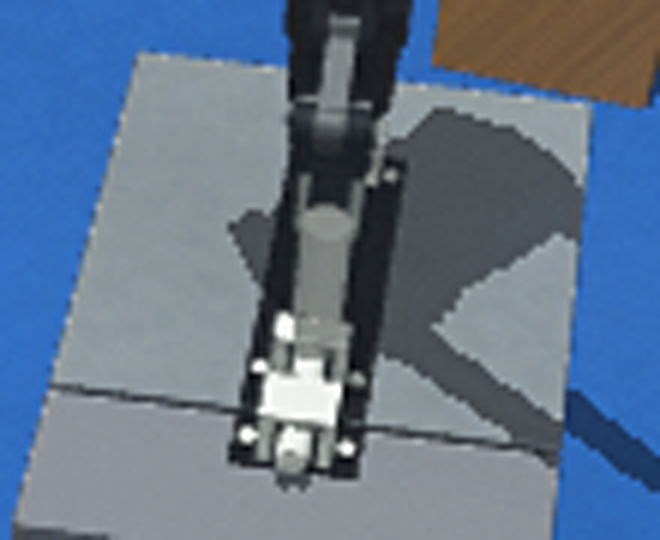

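The tip now shows beyond the keeper at side (319,167), and the knob top is at (324,127). I'll push on in small steps until it reaches the stop.

Call:
arm_command(
  targets=[
    {"dp":[0,-0.003,0],"turn":[0,0,0],"grip":-1},
    {"dp":[0,-0.002,0],"turn":[0,0,0],"grip":-1},
    {"dp":[0,-0.002,0],"turn":[0,0,0],"grip":-1},
    {"dp":[0,0,0],"turn":[0,0,0],"grip":-1},
  ],
)

```text
clock: 4.15
position: [0.5787, -0.1983, 0.321]
ee_rot: [0.097, 0.702, 0.09, -0.7]
contact_force: [2.8, -13.4, -2.5]
width: -0.0001
```

```bash
python3 look.py 5
python3 - <<'E'
from h import *
c=manip.calibration('side')
for u,v in((324.3,127),):print(onz(c,u,v,.17))
E
```

```text
clock 4.15 pos [ 0.5787 -0.1983  0.321 ] tool dp [0.0012 0.015  0.0007] yang -74.8 x [ 0.003 -0.009 -1.   ] F [  2.8 -13.4  -2.5] w -9.395018895624064e-05
[ 0.57057459 -0.1756208   0.17      ]
```

View pics/z5.png

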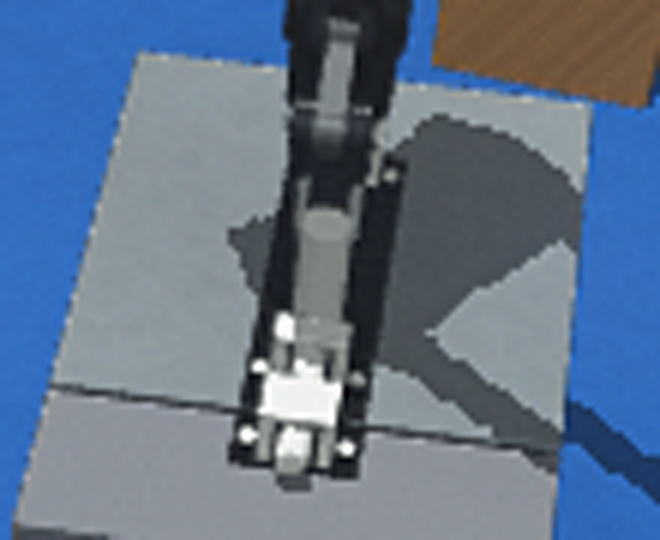

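The force rose to 13.7 N and the bolt stopped advancing. The knob-to-keeper gap in the side view is now about 50 mm, which is the fully-home value. I'll back off, lift and check.

Call:
arm_command(
  targets=[
    {"dp":[0,0.01,0],"turn":[0,0,0],"grip":-1},
    {"dp":[0,0.015,0],"turn":[0,0,0],"grip":-1},
    {"dp":[-0.02,0.01,0],"turn":[0,0,0],"grip":-1},
    {"dp":[-0.04,0.01,0],"turn":[0,0,0],"grip":-1},
    {"dp":[-0.04,0.02,0],"turn":[0,0,0],"grip":-1},
    {"dp":[0,0.02,0],"turn":[0,0,0],"grip":-1},
    {"dp":[0,0,0],"turn":[0,0,0],"grip":-1},
    {"dp":[0,0,0],"turn":[0,0,0],"grip":-1},
  ],
)

```text
clock: 5.0
position: [0.5997, -0.2772, 0.4195]
ee_rot: [-0.092, -0.7, -0.094, 0.702]
contact_force: [-0.5, -0.4, -0.0]
width: 0.0003
```

```bash
python3 look.py 6
python3 - <<'E'
from h import *
c=manip.calibration('side')
print(onz(c,324,127.3,.17))
E
```

```text
clock 5.0 pos [ 0.5997 -0.2772  0.4195] tool dp [ 0.0998 -0.0663  0.0002] yang -74.89 x [-0.002  0.003 -1.   ] F [-0.5 -0.4 -0. ] w 0.00025179235017171956
[ 0.57078216 -0.17451313  0.17      ]
```

View pics/z6.png

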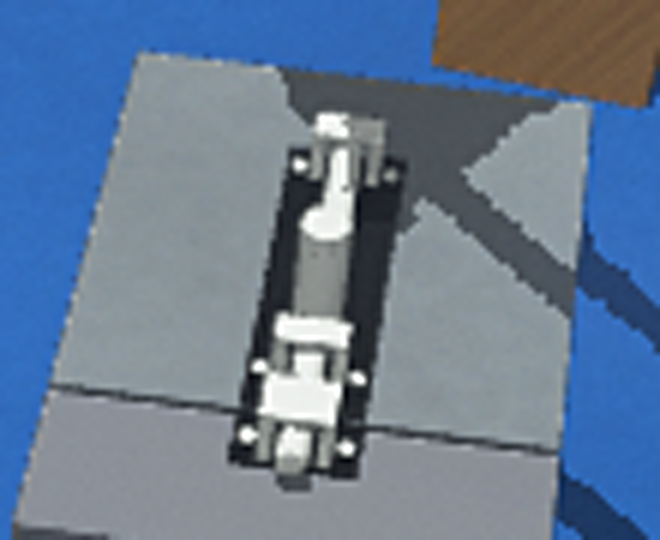

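View pics/s6.png

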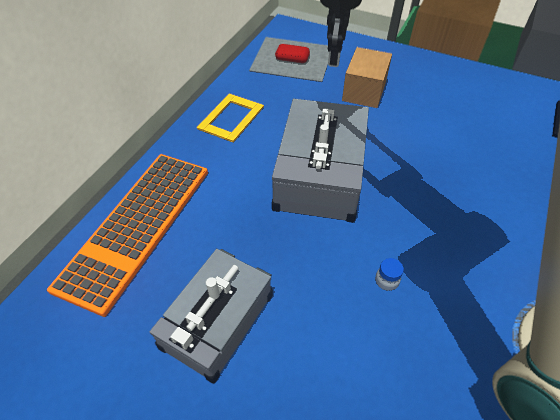

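The tip sticks out past the keeper at side (319,167), and the knob top is at (324,127) against the front strap. The arm is clear, with about 0 N on the tool, and the small case hasn't changed. I'm handing in.

```bash
python3 -c "
from rig import manip
print(manip.sign_off())"
```

```text
the job is handed in; nothing more can be done
None
```

I pushed the larger case's bolt to its hard stop with the shut fingertips behind the knob, then backed off, lifted clear and handed in at about 5 s.

**Bolt position:** The wrist force rose to about 14 N at the stop. The last side view shows the tip sticking out past the keeper's far face. The knob-to-keeper distance there is about 50 mm, the value given for fully home, after roughly 36 mm of knob travel.

**Clear of everything:** The force on the tool was under 1 N after lifting. The smaller case's bolt looks unchanged in the pictures; I did not measure it separately.

**Measurement disagreement:** The scene and side views differed by about 3–6 mm on the knob and keeper positions. I averaged the two, and the wrist view then agreed to about 2 mm.

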